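Close the circuit-board test fixture past its safety catch

ROBOT

A 7-joint arm with a two-finger parallel gripper is mounted at the origin on the work surface. World frame = base frame: x ahead of the robot, y to its left, z up, the work surface at z = 0. Lengths are in mm, angles in rad, forces in N, time in s.
With the tool pointing down it reaches from about 400 to 850 mm from the base axis. Payload 6.9 kg.
Tool frame: the origin (TCP) lies midway between the tips of the shut fingers; the grasp point (between the pads) lies 19 mm behind it; x points along the fingers, y is the direction in which the jaws open and shut, and the axes are right-handed (so a half turn about x gives the same grasp; the last joint's range is limited). The gripper opens to 85 mm and grips with 20 to 120 N. Pads are 22 mm wide; open, the fingers measure 114 mm over their backs; the gripper's body (76 mm by 85 mm) begins 54 mm behind the grasp point. The pads swing forward as they close: fully open they stand 13 mm farther back than shut.
Start: joints at [-0.996, 0.507, -0.238, 1.5, 0.126, 1.149, -0.155], TCP at [282.958, 557.267, 231.275] pointing down, gripper open.
Joint ranges: [-3.08, 3.08], [-0.24, 2.05], [-1.43, 1.35], [0, 2.5], [-1.52, 4.66], [0.17, 1.96], [-2.89, 2.89]. Speed limits (rad/s): [2.39, 2.39, 3.14, 3.14, 3.14, 3.14, 3.14].

INTERFACE

Orientations are given as a unit quaternion [x, y, z, w].
In Python, from bench import readout, eyes, robot gives the robot as it stands. The module is installed in compiled form; this text tells all that it offers.
- The arm moves only by the tool arm_command, never from a script. Its argument "plan" is a list of rows, each a list of 2 entries, a list of its own where there are three numbers: the shift along the tool's x, y, z in mm, then the turn about the tool's x in degrees. In form: [[[x, y, z], yaw], ...]. A call has exactly 8 rows; each row shifts and turns the commanded pose from where the row before left it, along the tool's axes as they then stand; what a row does not reach is not made up. A row lasts 1/8 s, in which the tool goes at most 62.5 mm and 10.7 degrees, less where a joint would pass 70% of its speed; a pose out of reach is approached as far as the arm can. A call with a gripper value outside its range is refused whole. "gripper" is the opening, from 0 (shut) to 1 (fully open), set as the call begins (left out, the last holds). The fingers move at their own pace and stop on an object; "grip_force" is the grip in N (left out, the last holds). Time passes only in rows, so rows that do not move let the fingers close, or fill a call up. It gives the time, the measured TCP pose, the force and the opening at its end, in the units of the state.
- readout.get_state(): the state, without advancing time (a new reading comes with each control period).
- eyes.capture(name): name is "side" or "top"; returns a dict with "img" (480x640x3 uint8, blue, green, red), "intrinsics" (3x3 intrinsics, pixels), "k1" (the pictures are not rectified: a ray, as slopes to the right and down, at radius r is drawn at 1 + k1 r^2 times it, then the intrinsics apply), "world_from_camera" (4x4, takes a point from camera to world coordinates). Camera axes: x right, y down, z forward; pixel columns grow to the right and rows downward; lengths in mm; the calibration is good to about 2 mm. A picture is of the moment at which its call begins. There is no depth.
- robot.job_done(): hands the job in, once; it reports no verdict.
The state is a dict: "time": time; "joint_positions": joint angles; "dq": joint speeds; "effort": joint torques, N m; "position": TCP position; "tool_rot": TCP orientation; "ft_force": force on the tool from outside, world axes, zero at the start; "torque": the same for the moment, N m; "finger_gap": finger opening in mm.
Only numpy, scipy, OpenCV 4.12 (cv2) and the standard library are available. Lean on these libraries where they do the work, as an engineer would, in place of code of your own. Each camera call takes 0.05 s, during which the arm holds its last target.

TASK

Connect the circuit board in the test fixture: draw the fixture's sliding catch fully back so that it frees the handle, then swing the handle round all the way to its stop. Do not force the handle while it is locked, leave the catch drawn back, and leave the meter, the parts box and the lamp switch as they are.

Things in the scene. Friction and masses are not known exactly. Their poses are not given: they have to be found in the camera images.
- fixture: Board test fixture: a beige block, 170 (x) by 260 (y) by 30 mm high, fixed to the bench, with a green circuit board at its near left. Origin: centre of its underside; x points away from the robot and y to the left when its yaw is 0; it is turned up to 0.35 rad either way. All offsets given for catch and handle are in this frame, in mm.
- catch_tab (a point): Centre of the top of the catch's upright steel tab. The tab is 24 (x) by 14 (y) mm and its top is 90 mm above the bench; its free part reaches down to 46 mm above the bench, where it stands on a flat steel bolt 16 mm wide that lies along the fixture's y. With the catch closed this point is at (38, 60, 90) of the fixture. Low steel staples (tops 50 mm above the bench) guide the bolt 30 mm to the right of the tab and 62 mm to its left.
- catch (a joint): Travel of the catch along the fixture's +y (to its left), 0 to 0.030 m. 0 is closed, and it starts at 0 to 0.005: the bolt's right end stands in the way of the handle's horn, the short end of the handle beyond its pivot. From about 0.016 the handle is free; 0.030 is fully back. About 3 N of friction; it stays where it is left.
- handle_knob (a point): Centre of the top of the handle's black upright round knob, 26 mm in diameter, top 105 mm above the bench, its foot 58 mm above the bench on the dark steel arm. With the handle open this point is at (20, -105, 105) of the fixture; it moves on a level circle of 85 mm radius about the upright pivot at (20, -20) of the fixture.
- handle (a joint): Angle of the handle, 0 to 1.40 rad, growing clockwise seen from above. At 0 (open) the arm points to the fixture's -y (right); at 1.40, its stop, it points nearly to the fixture's -x (towards the robot) and has pushed the contact head onto the board. It starts at 0 to 0.05 and is held below about 0.13 while the catch is closed. A light drag of about 2 N at the knob; it stays where it is left.
- meter: Bystander: loose black multimeter lying flat, 140 (x) by 75 (y) by 36 mm high; origin at the centre of its underside.
- parts_box: Bystander: loose white parts box, 120 (x) by 75 (y) by 25 mm high; origin at the centre of its underside.
- lamp_switch (a joint): Bystander: toggle lever, 55 mm long, top under 90 mm above the bench, on a small white block fixed to the bench beyond the fixture (block at x 160 to 190, y -100 to 120 of the fixture's frame); 0 leaning to -x (as it starts) to 1.0 rad.

How it is judged:
By the outcome, as a careful person would: the job done as asked, in the order asked, and still so for the second after the job is handed in, with the robot touching nothing.
It also fails if it takes over 48 s, if anything falls off the work surface, if the arm or the gripper's body presses on something with over 40 N, if the wrist force passes 120 N, or if a joint passes its speed limit or range.

## Working session

There is one attempt and no reset: what is moved stays moved. The work goes in short steps, Python scripts to look and compute and a tool call to move; the robot and the scene stay as the last step left them, time stands still between calls to the robot, and variables do not carry over. Pictures are saved under pics/ and viewed, and the job is handed in when it is done.

Besides the shell and the picture viewer there is one more tool, called after "Request:" by a JSON object that holds its "method" and its "body", one argument or row to a line. arm_command: Moves the arm, as the interface text tells. Its arguments: {"type":"object","properties":{"plan":{"type":"array"},"gripper":{"type":"number"},"grip_force":{"type":"number"}},"required":["plan"]}

```bash
mkdir -p pics; python3 - <<'E'
from bench import readout, eyes
import cv2, numpy as np
s=readout.get_state()
for k,v in s.items(): print(k,np.round(v,3))
for n in ("top","side"):
    c=eyes.capture(n); cv2.imwrite(f"pics/{n}0.png",c["img"])
    print(n,c["intrinsics"],c["k1"],np.round(c["world_from_camera"],4))
E
```

```text
time 0.0
joint_positions [-0.995  0.508 -0.238  1.501  0.126  1.149 -0.155]
dq [-0.001  0.001 -0.001 -0.    -0.001  0.001 -0.002]
effort [ 1.0000e-03 -6.2060e+01 -2.1870e+00 -2.4964e+01  1.3000e-02  1.2000e-02
  0.0000e+00]
position [282.774 556.812 230.423]
tool_rot [ 0.164  0.688 -0.165  0.688]
ft_force [-0.19   0.442  0.507]
torque [ 0.053 -0.026 -0.036]
finger_gap 85.014
top [[605.14143926   0.         310.80405294]
 [  0.         605.14143926 247.32557366]
 [  0.           0.           1.        ]] -0.07340955738690208 [[-1.1300000e-02 -9.8950000e-01  1.4380000e-01  4.9584860e+02]
 [-9.9940000e-01  6.6000000e-03 -3.2600000e-02  3.5912600e+01]
 [ 3.1300000e-02 -1.4410000e-01 -9.8910000e-01  1.0801681e+03]
 [ 0.0000000e+00  0.0000000e+00  0.0000000e+00  1.0000000e+00]]
side [[457.40004135   0.         322.91627922]
 [  0.         457.40004135 243.60633968]
 [  0.           0.           1.        ]] -0.0784797367929272 [[-7.069000e-01 -4.826000e-01  5.171000e-01  2.272821e+02]
 [-7.073000e-01  4.861000e-01 -5.132000e-01  4.224432e+02]
 [-3.700000e-03 -7.285000e-01 -6.850000e-01  6.155223e+02]
 [ 0.000000e+00  0.000000e+00  0.000000e+00  1.000000e+00]]
```

View pics/top0.png

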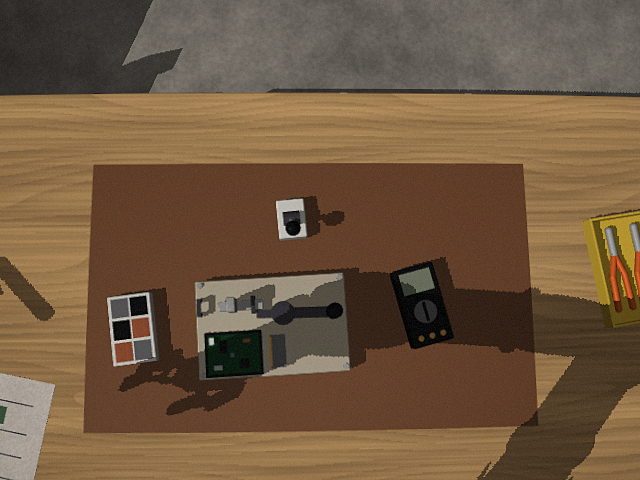

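View pics/side0.png

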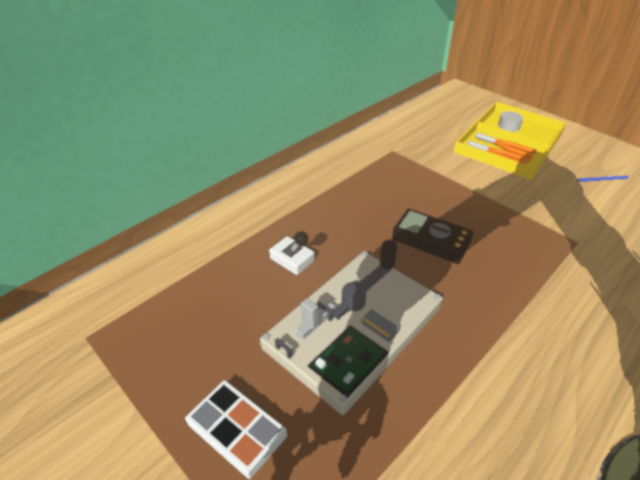

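The top view shows the fixture at about cols 195–350, rows 272–380, with the tab near (230,305) and the knob near (335,311). I'll zoom in.

```bash
python3 - <<'E'
import cv2
a=cv2.imread("pics/top0.png")[260:390,185:360]; cv2.imwrite("pics/top0z.png",cv2.resize(a,None,fx=4.5,fy=4.5,interpolation=cv2.INTER_CUBIC))
a=cv2.imread("pics/side0.png")[230:420,250:450]; cv2.imwrite("pics/side0z.png",cv2.resize(a,None,fx=3,fy=3,interpolation=cv2.INTER_CUBIC))
E
```

```text
(no output)
```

View pics/top0z.png

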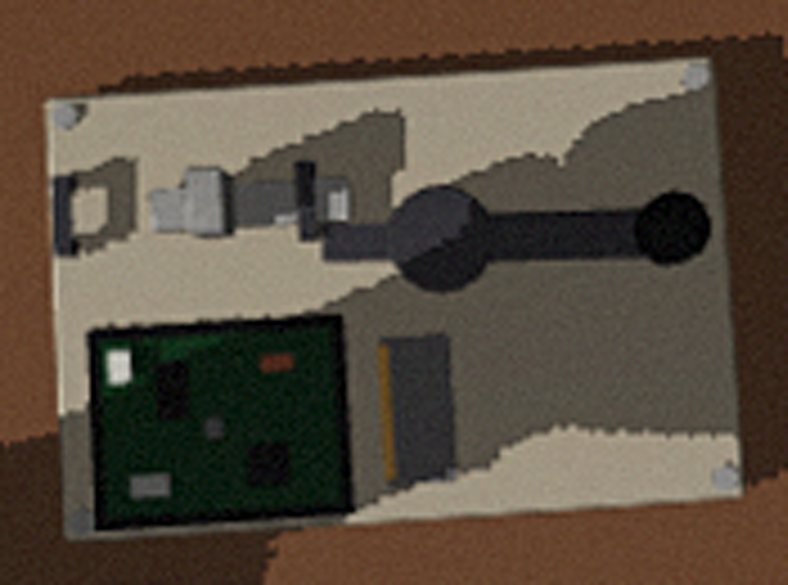

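View pics/side0z.png

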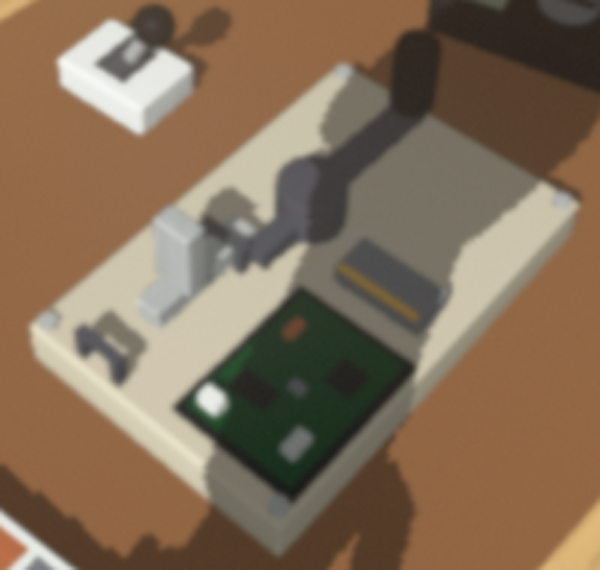

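The zoomed top view gives the corners at (47,100), (710,58), (741,495) and (67,540), the tab top at (204,200), and the knob at (673,228). The catch looks closed and the horn is next to the bolt. Next I fit the pose.

```bash
cat > h.py <<'E'
import numpy as np, cv2
from scipy.optimize import least_squares
def load(c): return np.array(c["intrinsics"]),c["k1"],np.array(c["world_from_camera"])
def proj(cam,P):
    K,k1,T=cam; R=T[:3,:3]; t=T[:3,3]; Rc=R.T; 
    return cv2.projectPoints(np.array(P,float).reshape(-1,1,3),cv2.Rodrigues(Rc)[0],-Rc@t,K,np.array([k1,0,0,0.]))[0].reshape(-1,2)
def back(cam,px,z):
    K,k1,T=cam; n=cv2.undistortPoints(np.array(px,float).reshape(-1,1,2),K,np.array([k1,0,0,0.])).reshape(-1,2)
    d=np.c_[n,np.ones(len(n))]@T[:3,:3].T; o=T[:3,3]
    return o+d*((z-o[2])/d[:,2])[:,None]
def f2w(p,P):
    P=np.array(P,float).reshape(-1,3); c,s=np.cos(p[2]),np.sin(p[2])
    return np.c_[p[0]+c*P[:,0]-s*P[:,1],p[1]+s*P[:,0]+c*P[:,1],P[:,2]]
def w2f(p,P):
    P=np.array(P,float).reshape(-1,3); c,s=np.cos(p[2]),np.sin(p[2]); d=P[:,:2]-p[:2]
    return np.c_[c*d[:,0]+s*d[:,1],-s*d[:,0]+c*d[:,1],P[:,2]]
E
python3 - <<'E'
from h import *
from bench import eyes
top=load(eyes.capture("top")); side=load(eyes.capture("side"))
C=[[85,130,30],[85,-130,30],[-85,-130,30],[-85,130,30]]
tp=np.array([[47,100],[710,58],[741,495],[67,540]])/4.5+[185,260]
sp=np.array([[33,327],[343,65],[580,205]])/3+[250,230]
f=lambda p:np.r_[(proj(top,f2w(p,C))-tp).ravel()]
r=least_squares(f,[500,50,0]);print("top",r.x,np.round(r.fun,2))
g=lambda p:(proj(side,f2w(p,C[:3]))-sp).ravel()
r2=least_squares(g,[500,50,0]);print("side",r2.x,np.round(r2.fun,2))
r3=least_squares(lambda p:np.r_[f(p),g(p)],[500,50,0]);print("both",r3.x)
for p in (r.x,r3.x):
  t=back(top,np.array([[204,200]])/4.5+[185,260],90); k=back(top,np.array([[673,228]])/4.5+[185,260],105)
  print("tab",t,w2f(p,t),"knob",k,w2f(p,k))
t=back(side,np.array([[178,222]])/3+[250,230],90); k=back(side,np.array([[418,42]])/3+[250,230],105)
print("side tab",t,w2f(r3.x,t),k,w2f(r3.x,k))
from scipy.spatial.transform import Rotation as R
from bench import readout
print(R.from_quat(readout.get_state()["tool_rot"]).as_matrix().round(3))
E
```

```text
top [5.12344662e+02 6.94279154e+01 5.50541063e-02] [-0.98 -0.79  0.91 -0.8   1.25  0.6  -1.16  0.86]
side [5.08927444e+02 6.90108396e+01 5.89419108e-02] [-1.14  0.41 -0.1  -0.69  1.34 -0.39]
both [5.11039428e+02 6.91497348e+01 5.47344604e-02]
tab [[546.6735415  135.43062659  90.        ]] [[37.90875306 64.01371966 90.        ]] knob [[534.40146073 -33.28222778 105.        ]] [[  16.37162162 -103.76823158  105.        ]]
tab [[546.6735415  135.43062659  90.        ]] [[39.20678714 64.23219217 90.        ]] knob [[534.40146073 -33.28222778 105.        ]] [[  17.72328761 -103.55663476  105.        ]]
side tab [[546.35958051 134.599408    90.        ]] [[38.84782275 63.41939429 90.        ]] [[535.22822505 -35.63245872 105.        ]] [[  18.42023939 -105.948576    105.        ]]
[[-0.     0.453  0.892]
 [-0.001  0.892 -0.453]
 [-1.    -0.001  0.   ]]
```

Request:
{"method": "arm_command", "body": {
  "plan": [
    [[0,0,0],-10],
    [[0,0,0],-10],
    [[0,0,0],-10],
    [[0,-40,22],0],
    [[0,-40,22],0],
    [[0,-40,22],0],
    [[0,-40,22],0],
    [[0,-40,22],0]
  ],
  "gripper": 0.5,
  "grip_force": 30
}}

```text
time: 1.2
position: [404.2, 362.0, 231.2]
tool_rot: [-0.019, 0.707, 0.019, 0.707]
ft_force: [0.6, 1.0, 0.5]
finger_gap: 42.9
```

Request:
{"method": "arm_command", "body": {
  "plan": [
    [[0,-40,22],0],
    [[0,-40,22],0],
    [[0,-40,22],0],
    [[0,-40,22],0],
    [[0,-40,22],0],
    [[0,-36,20],0],
    [[0,0,0],0],
    [[0,0,0],0]
  ]
}}

```text
time: 2.2
position: [545.6, 135.3, 231.1]
tool_rot: [-0.019, 0.707, 0.019, 0.707]
ft_force: [0.7, 0.4, -0.8]
finger_gap: 42.9
```

```bash
cat >> h.py <<'E'
from scipy.spatial.transform import Rotation as R
FP=np.array([511.5,69.2,0.055])
def st():
    from bench import readout
    s=readout.get_state(); M=R.from_quat(s["tool_rot"]).as_matrix()
    print("t",s["time"],"tcp",np.round(s["position"],1),"fix",w2f(FP,s["position"]).round(1)[0],"F",np.round(s["ft_force"],1),"gap",round(s["finger_gap"],1),"yang",round(float(np.degrees(np.arctan2(M[1,1],M[0,1])-FP[2])),1),"tilt",np.round(M[:,0],3),"q",np.round(s["joint_positions"],2))
    return s,M
def delta(fixpt):
    s,M=st(); w=f2w(FP,fixpt)[0]; print("shift in tool axes",(M.T@(w-s["position"])).round(1))
E
python3 - <<'E'
from h import *
delta([38.5,63.8,64])
E
```

```text
t 2.2 tcp [545.6 135.3 231.1] fix [ 37.7  64.1 231.1] F [ 0.7  0.4 -0.8] gap 42.9 yang 89.9 tilt [-0.001  0.001 -1.   ] q [-0.09  0.41 -0.3   1.67  0.13  1.08  1.2 ]
shift in tool axes [167.1  -0.4   0.9]
```

Request:
{"method": "arm_command", "body": {
  "plan": [
    [[30,0,0],0],
    [[30,0,1],0],
    [[30,0,0],0],
    [[30,0,0],0],
    [[20,0,0],0],
    [[15,0,0],0],
    [[11,0,0],0],
    [[0,0,0],0]
  ]
}}

```text
time: 3.2
position: [546.6, 135.1, 64.8]
tool_rot: [-0.019, 0.707, 0.019, 0.707]
ft_force: [-0.2, -0.1, 0.4]
finger_gap: 42.5
```

```bash
python3 - <<'E'
from h import *
from bench import eyes
delta([38.5,63.8,64])
a=eyes.capture("top")["img"][230:390,165:365]; b=eyes.capture("side")["img"][200:400,220:440]
cv2.imwrite("pics/a1.png",np.hstack([cv2.resize(a,(400,360)),cv2.resize(b,(396,360))]))
E
```

```text
t 3.2 tcp [546.6 135.1  64.8] fix [38.7 63.9 64.8] F [-0.2 -0.1  0.4] gap 42.5 yang 90.0 tilt [-0.001 -0.    -1.   ] q [-0.13  0.6  -0.25  1.87  0.22  0.7   1.13]
shift in tool axes [ 0.8 -0.1 -0.2]
```

View pics/a1.png

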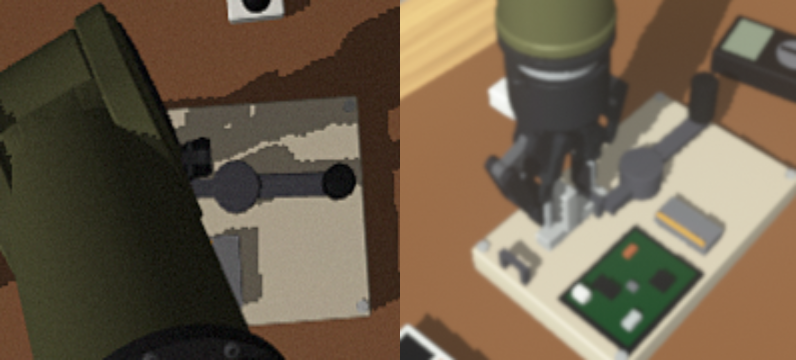

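The side view (right half, tab near (570,210)) shows the tab between the two fingers, and there's no contact force. I'll close the gripper.

Request:
{"method": "arm_command", "body": {
  "plan": [
    [[0,0,0],0],
    [[0,0,0],0],
    [[0,0,0],0],
    [[0,0,0],0],
    [[0,0,0],0],
    [[0,0,0],0],
    [[0,0,0],0],
    [[0,0,0],0]
  ],
  "gripper": 0
}}

```text
time: 4.3
position: [547.4, 135.1, 66.0]
tool_rot: [-0.019, 0.706, 0.019, 0.707]
ft_force: [-1.3, -0.3, 5.2]
finger_gap: 13.2
```

Request:
{"method": "arm_command", "body": {
  "plan": [
    [[0,4,0],0],
    [[0,4,0],0],
    [[0,4,0],0],
    [[0,4,0],0],
    [[0,4,0],0],
    [[0,2,0],0],
    [[0,2,0],0],
    [[0,0,0],0]
  ]
}}

```text
time: 5.3
position: [546.2, 158.1, 66.0]
tool_rot: [-0.019, 0.707, 0.018, 0.707]
ft_force: [-1.5, -1.3, 7.5]
finger_gap: 13.1
```

Request:
{"method": "arm_command", "body": {
  "plan": [
    [[0,1,0],0],
    [[0,1,0],0],
    [[0,1,0],0],
    [[0,0,0],0],
    [[0,0,0],0],
    [[0,0,0],0],
    [[0,0,0],0],
    [[0,0,0],0]
  ]
}}

```text
time: 6.3
position: [546.0, 160.9, 66.0]
tool_rot: [-0.019, 0.707, 0.018, 0.707]
ft_force: [-0.8, -2.2, 7.4]
finger_gap: 13.4
```

```bash
python3 - <<'E'
from h import *
st()
E
```

```text
t 6.3 tcp [546.  160.9  66. ] fix [39.5 89.6 66. ] F [-0.8 -2.2  7.4] gap 13.4 yang 89.9 tilt [ 0.001 -0.001 -1.   ] q [-0.17  0.61 -0.24  1.85  0.22  0.71  1.08]
```

Still no stop felt, so I continue in small steps.

Request:
{"method": "arm_command", "body": {
  "plan": [
    [[0,1,0],0],
    [[0,0,0],0],
    [[0,0,0],0],
    [[0,0,0],0],
    [[0,0,0],0],
    [[0,0,0],0],
    [[0,0,0],0],
    [[0,0,0],0]
  ]
}}

```text
time: 7.3
position: [545.9, 161.8, 66.0]
tool_rot: [-0.019, 0.707, 0.018, 0.707]
ft_force: [-0.9, -2.8, 6.8]
finger_gap: 13.6
```

Request:
{"method": "arm_command", "body": {
  "plan": [
    [[0,1,0],0],
    [[0,0,0],0],
    [[0,0,0],0],
    [[0,0,0],0],
    [[0,0,0],0],
    [[0,0,0],0],
    [[0,0,0],0],
    [[0,0,0],0]
  ]
}}

```text
time: 8.3
position: [545.9, 162.3, 66.0]
tool_rot: [-0.019, 0.707, 0.018, 0.707]
ft_force: [-0.8, -3.2, 7.2]
finger_gap: 13.5
```

Request:
{"method": "arm_command", "body": {
  "plan": [
    [[0,1,0],0],
    [[0,1,0],0],
    [[0,0,0],0],
    [[0,0,0],0],
    [[0,0,0],0],
    [[0,0,0],0],
    [[0,0,0],0],
    [[0,0,0],0]
  ]
}}

```text
time: 9.3
position: [545.9, 162.5, 66.0]
tool_rot: [-0.02, 0.707, 0.017, 0.707]
ft_force: [-1.0, -7.8, 8.3]
finger_gap: 13.9
```

Request:
{"method": "arm_command", "body": {
  "plan": [
    [[0,1,0],0],
    [[0,1,0],0],
    [[0,0,0],0],
    [[0,0,0],0],
    [[0,0,0],0],
    [[0,0,0],0],
    [[0,0,0],0],
    [[0,0,0],0]
  ]
}}

```text
time: 10.3
position: [545.9, 162.6, 65.9]
tool_rot: [-0.02, 0.707, 0.016, 0.707]
ft_force: [-0.9, -12.2, 10.3]
finger_gap: 13.0
```

Request:
{"method": "arm_command", "body": {
  "plan": [
    [[0,-1,0],0],
    [[0,-1,0],0],
    [[0,-1,0],0],
    [[0,0,0],0],
    [[0,0,0],0],
    [[0,0,0],0],
    [[0,0,0],0],
    [[0,0,0],0]
  ],
  "gripper": 0.5
}}

```text
time: 11.3
position: [545.4, 164.8, 65.3]
tool_rot: [-0.019, 0.707, 0.019, 0.707]
ft_force: [-0.6, 0.9, 0.1]
finger_gap: 43.0
```

Request:
{"method": "arm_command", "body": {
  "plan": [
    [[-20,0,0],0],
    [[-30,0,0],0],
    [[-30,0,0],0],
    [[-20,0,0],0],
    [[0,-20,0],10],
    [[0,-20,0],10],
    [[0,-20,0],10],
    [[0,0,0],0]
  ]
}}

```text
time: 12.3
position: [538.0, 104.4, 165.4]
tool_rot: [0.165, 0.688, -0.165, 0.688]
ft_force: [0.6, -0.0, 0.4]
finger_gap: 42.4
```

```bash
python3 - <<'E'
from h import *
from bench import eyes
st()
a=eyes.capture("top")["img"][230:390,165:365]; b=eyes.capture("side")["img"][200:400,220:440]
cv2.imwrite("pics/a2.png",np.hstack([cv2.resize(a,(400,360)),cv2.resize(b,(396,360))]))
E
```

```text
t 12.3 tcp [538.  104.4 165.4] fix [ 28.4  33.7 165.4] F [ 0.6 -0.   0.4] gap 42.4 yang 59.9 tilt [-0.    -0.001 -1.   ] q [-0.15  0.45 -0.13  1.8   0.08  0.9   0.79]
```

View pics/a2.png

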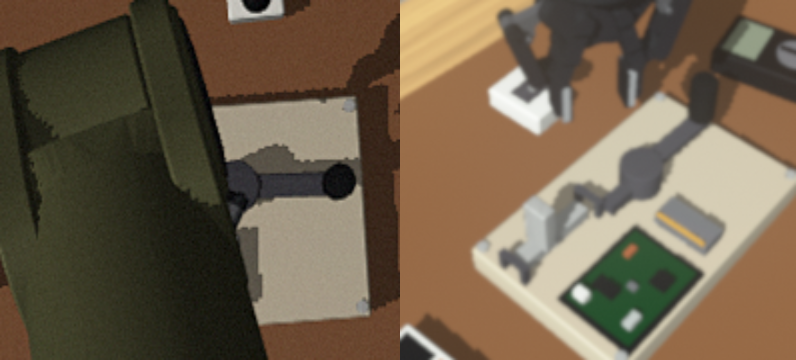

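The catch tab now stands close to the left staple, with the bolt clear of the horn. Next I turn the jaws along the fixture's x and go to the knob.

Request:
{"method": "arm_command", "body": {
  "plan": [
    [[0,-20,0],10],
    [[0,-20,0],10],
    [[0,-15,0],10],
    [[0,0,0],10],
    [[0,0,0],10],
    [[0,0,0],10],
    [[0,0,0],0],
    [[0,0,0],0]
  ],
  "gripper": 0.6
}}

```text
time: 13.4
position: [506.4, 62.5, 165.2]
tool_rot: [0.485, 0.515, -0.485, 0.515]
ft_force: [1.2, -0.5, -0.5]
finger_gap: 51.4
```

```bash
python3 - <<'E'
from h import *
FPk=w2f(FP,[534.8,-34.5,105])[0]; print(FPk)
delta([FPk[0],FPk[1],72])
E
```

```text
[  17.56414271 -104.82404729  105.        ]
t 13.4 tcp [506.4  62.5 165.2] fix [ -5.5  -6.4 165.2] F [ 1.2 -0.5 -0.5] gap 51.4 yang 0.3 tilt [-0.  0. -1.] q [-0.27  0.4   0.15  1.9  -0.08  0.85 -0.03]
shift in tool axes [93.2 22.5 98.6]
```

Request:
{"method": "arm_command", "body": {
  "plan": [
    [[0,5,24],0],
    [[0,6,25],0],
    [[0,6,25],0],
    [[0,5.5,24.6],0],
    [[10,0,0],0],
    [[10,0,0],0],
    [[0,0,0],0],
    [[0,0,0],0]
  ]
}}

```text
time: 14.4
position: [534.0, -34.6, 145.2]
tool_rot: [0.486, 0.514, -0.486, 0.514]
ft_force: [0.8, -0.0, 0.4]
finger_gap: 51.2
```

```bash
python3 - <<'E'
from h import *
from bench import eyes
delta([17.56,-104.8,72])
a=eyes.capture("top")["img"][230:390,165:365]; b=eyes.capture("side")["img"][180:380,230:450]
cv2.imwrite("pics/a3.png",np.hstack([cv2.resize(a,(400,360)),cv2.resize(b,(396,360))]))
E
```

```text
t 14.4 tcp [534.  -34.6 145.2] fix [  16.7 -104.9  145.2] F [ 0.8 -0.   0.4] gap 51.2 yang 0.0 tilt [-0.  0. -1.] q [-0.08  0.46  0.15  1.86 -0.09  0.83  0.17]
shift in tool axes [73.2  0.9 -0.1]
```

View pics/a3.png

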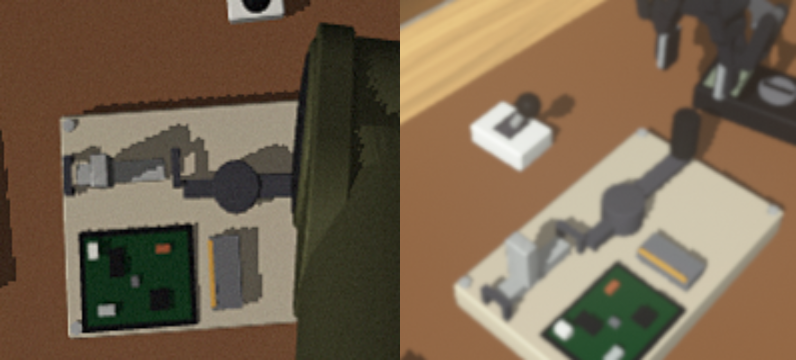

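In the left half, the bolt's end (165,172) is now clear of the staple, so the handle is free. The fingers sit on either side of the knob line, so I descend.

Request:
{"method": "arm_command", "body": {
  "plan": [
    [[15,1,0],0],
    [[15,0,0],0],
    [[15,0,0],0],
    [[12,0,0],0],
    [[10,0,0],0],
    [[6,0,0],0],
    [[0,0,0],0],
    [[0,0,0],0]
  ]
}}

```text
time: 15.5
position: [535.3, -35.5, 72.6]
tool_rot: [0.487, 0.513, -0.486, 0.513]
ft_force: [-1.0, 0.3, 0.6]
finger_gap: 51.5
```

Request:
{"method": "arm_command", "body": {
  "plan": [
    [[0,0,0],0],
    [[0,0,0],0],
    [[0,0,0],0],
    [[0,0,0],0],
    [[0,0,0],0],
    [[0,0,0],0],
    [[0,0,0],0],
    [[0,0,0],0]
  ],
  "gripper": 0,
  "grip_force": 20
}}

```text
time: 16.5
position: [535.5, -35.4, 72.8]
tool_rot: [0.487, 0.513, -0.486, 0.514]
ft_force: [0.1, -0.1, 5.8]
finger_gap: 25.3
```

```bash
python3 - <<'E'
from h import *
st()
E
```

```text
t 16.5 tcp [535.5 -35.4  72.8] fix [  18.2 -105.8   72.8] F [ 0.1 -0.1  5.8] gap 25.3 yang -0.1 tilt [ 0.001 -0.    -1.   ] q [-0.07  0.56  0.13  1.94 -0.12  0.65  0.19]
```

Request:
{"method": "arm_command", "body": {
  "plan": [
    [[0,-7.4,-0.5],5],
    [[0,-7.4,-0.4],5],
    [[0,-7.4,-0.3],5],
    [[0,-7.4,-0.3],5],
    [[0,-7.4,-0.3],5],
    [[0,-7.4,-0.3],5],
    [[0,-7.4,-0.3],5],
    [[0,0,0],0]
  ]
}}

```text
time: 17.5
position: [485.7, -20.9, 72.7]
tool_rot: [0.619, 0.344, -0.618, 0.343]
ft_force: [0.6, 5.1, 4.5]
finger_gap: 25.3
```

```bash
cat >> h.py <<'E'
def hang():
    s,M=st(); f=w2f(FP,s["position"])[0]-[20,-20,0]; print("handle ang deg",np.degrees(np.arctan2(-f[0],-f[1])).round(2),"r",np.hypot(f[0],f[1]).round(2),"F tool",(M.T@s["ft_force"]).round(1))
E
python3 -c "
from h import *
hang()"
```

```text
t 17.5 tcp [485.7 -20.9  72.7] fix [-30.7 -88.5  72.7] F [0.6 5.1 4.5] gap 25.3 yang -35.0 tilt [ 0.001  0.001 -1.   ] q [-0.22  0.52  0.31  2.07 -0.28  0.59 -0.27]
handle ang deg 36.51 r 85.22 F tool [-4.5 -2.2 -4.7]
```

Request:
{"method": "arm_command", "body": {
  "plan": [
    [[0,-7.4,-0.5],5],
    [[0,-7.4,-0.4],5],
    [[0,-7.4,-0.4],5],
    [[0,-7.4,-0.4],5],
    [[0,-7.4,-0.4],5],
    [[0,-7.4,-0.4],5],
    [[0,-7.4,-0.4],5],
    [[0,0,0],0]
  ]
}}

```text
time: 18.5
position: [453.5, 18.0, 72.7]
tool_rot: [0.693, 0.142, -0.692, 0.142]
ft_force: [1.7, 2.8, 5.1]
finger_gap: 25.6
```

Request:
{"method": "arm_command", "body": {
  "plan": [
    [[0,-3,-0.2],2],
    [[0,-3,-0.2],2],
    [[0,-3,-0.2],2],
    [[0,-2,-0.1],1],
    [[0,0,0],0],
    [[0,0,0],0],
    [[0,0,0],0],
    [[0,0,0],0]
  ]
}}

```text
time: 19.5
position: [450.1, 27.9, 72.6]
tool_rot: [0.701, 0.099, -0.7, 0.099]
ft_force: [0.3, 3.3, 8.1]
finger_gap: 25.4
```

```bash
python3 -c "
from h import *
hang()"
```

```text
t 19.5 tcp [450.1  27.9  72.6] fix [-63.6 -37.8  72.6] F [0.3 3.3 8.1] gap 25.4 yang -77.1 tilt [ 0.001  0.001 -1.   ] q [-0.49  0.52  0.54  2.16 -0.48  0.58 -0.88]
handle ang deg 77.97 r 85.48 F tool [-8.1 -3.1 -1.2]
```

Request:
{"method": "arm_command", "body": {
  "plan": [
    [[0,-1,0],1],
    [[0,-1,0],1],
    [[0,-1,0],0],
    [[0,-1,0],0],
    [[0,0,0],0],
    [[0,0,0],0],
    [[0,0,0],0],
    [[0,0,0],0]
  ]
}}

```text
time: 20.5
position: [449.2, 30.8, 72.6]
tool_rot: [0.702, 0.086, -0.701, 0.086]
ft_force: [1.7, 0.3, 6.7]
finger_gap: 25.0
```

Request:
{"method": "arm_command", "body": {
  "plan": [
    [[0,-1,0],0],
    [[0,-1,0],0],
    [[0,0,0],0],
    [[0,0,0],0],
    [[0,0,0],0],
    [[0,0,0],0],
    [[0,0,0],0],
    [[0,0,0],0]
  ]
}}

```text
time: 21.5
position: [449.0, 31.9, 72.6]
tool_rot: [0.703, 0.085, -0.701, 0.086]
ft_force: [2.1, -3.4, 6.0]
finger_gap: 25.2
```

```bash
python3 -c "
from h import *
hang()"
```

```text
t 21.5 tcp [449.   31.9  72.6] fix [-64.5 -33.8  72.6] F [ 2.1 -3.4  6. ] gap 25.2 yang -79.2 tilt [ 0.002 -0.001 -1.   ] q [-0.51  0.52  0.55  2.16 -0.49  0.58 -0.92]
handle ang deg 80.69 r 85.58 F tool [-6.   3.9 -1.2]
```

Force is starting to build. I push a little more to confirm the stop.

Request:
{"method": "arm_command", "body": {
  "plan": [
    [[0,-1,0],0],
    [[0,-1,0],0],
    [[0,-1,0],0],
    [[0,0,0],0],
    [[0,0,0],0],
    [[0,0,0],0],
    [[0,0,0],0],
    [[0,0,0],0]
  ]
}}

```text
time: 22.5
position: [449.0, 32.0, 72.7]
tool_rot: [0.703, 0.083, -0.701, 0.087]
ft_force: [4.7, -12.7, 2.0]
finger_gap: 25.6
```

Request:
{"method": "arm_command", "body": {
  "plan": [
    [[0,-1,0],0],
    [[0,-1,0],0],
    [[0,-1,0],0],
    [[0,0,0],0],
    [[0,0,0],0],
    [[0,0,0],0],
    [[0,0,0],0],
    [[0,0,0],0]
  ]
}}

```text
time: 23.5
position: [449.0, 32.1, 72.7]
tool_rot: [0.704, 0.081, -0.7, 0.087]
ft_force: [6.3, -23.1, -0.3]
finger_gap: 25.3
```

```bash
python3 -c "
from h import *
hang()"
```

```text
t 23.5 tcp [449.   32.1  72.7] fix [-64.5 -33.6  72.7] F [  6.3 -23.1  -0.3] gap 25.3 yang -79.5 tilt [ 0.006 -0.008 -1.   ] q [-0.52  0.52  0.56  2.16 -0.49  0.58 -0.93]
handle ang deg 80.87 r 85.54 F tool [ 0.6 23.9 -0.7]
```

The handle doesn't move any further at 23 N, so it is at its stop. I relax most of the push, then release and lift.

Request:
{"method": "arm_command", "body": {
  "plan": [
    [[0,2,0],0],
    [[0,2,0],0],
    [[0,1,0],0],
    [[0,0,0],0],
    [[0,0,0],0],
    [[0,0,0],0],
    [[0,0,0],0],
    [[0,0,0],0]
  ]
}}

```text
time: 24.5
position: [448.9, 31.9, 72.6]
tool_rot: [0.703, 0.085, -0.701, 0.087]
ft_force: [3.0, -6.8, 4.6]
finger_gap: 25.7
```

Request:
{"method": "arm_command", "body": {
  "plan": [
    [[0,0,0],0],
    [[0,0,0],0],
    [[0,0,0],0],
    [[0,0,0],0],
    [[0,0,0],0],
    [[0,0,0],0],
    [[0,0,0],0],
    [[0,0,0],0]
  ],
  "gripper": 0.6
}}

```text
time: 25.5
position: [447.8, 34.0, 72.3]
tool_rot: [0.702, 0.087, -0.702, 0.087]
ft_force: [-0.6, 0.5, 0.5]
finger_gap: 51.3
```

Request:
{"method": "arm_command", "body": {
  "plan": [
    [[-15,0,0],0],
    [[-25,0,0],0],
    [[-30,0,0],0],
    [[-30,0,0],0],
    [[-30,0,0],0],
    [[-20,0,0],0],
    [[0,0,0],0],
    [[0,0,0],0]
  ]
}}

```text
time: 26.5
position: [447.3, 34.2, 221.6]
tool_rot: [-0.701, -0.087, 0.702, -0.087]
ft_force: [0.5, -0.4, 0.4]
finger_gap: 51.5
```

```bash
python3 - <<'E'
from h import *
from bench import eyes
st()
cv2.imwrite("pics/t4.png",eyes.capture("top")["img"]); cv2.imwrite("pics/s4.png",eyes.capture("side")["img"])
E
```

```text
t 26.5 tcp [447.3  34.2 221.6] fix [-66.  -31.5 221.6] F [ 0.5 -0.4  0.4] gap 51.5 yang -79.1 tilt [-0.001  0.    -1.   ] q [-0.69  0.31  0.75  1.96 -0.25  0.97 -1.15]
```

View pics/t4.png

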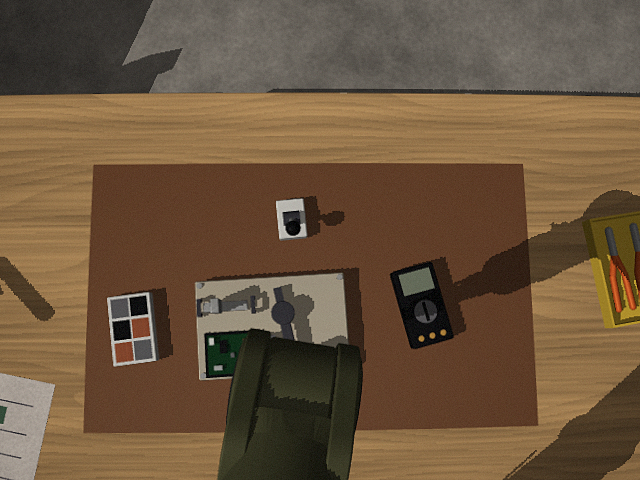

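View pics/s4.png

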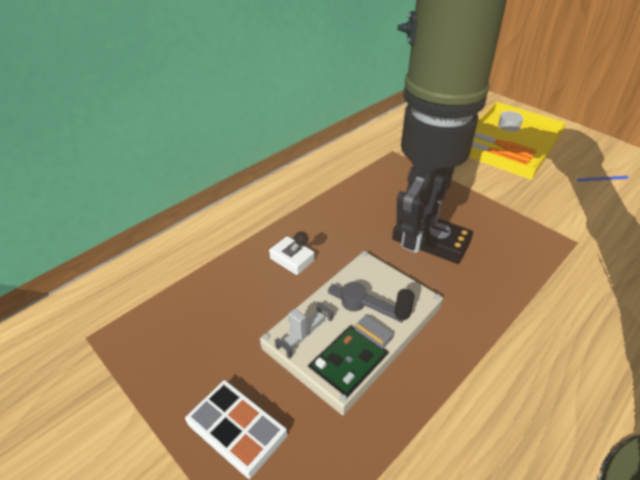

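The fixture, meter, box and lamp are where they were. The knob in the side view is near (405,293) and the tab top near (297,313). I'll check both against the predicted positions.

```bash
python3 - <<'E'
from h import *
from bench import eyes
side=load(eyes.capture("side")); img=cv2.imread("pics/s4.png")
P=np.array([530.,0,0])
pts=[]
for a in (1.30,1.35,1.40): pts.append([20-85*np.sin(a),-20-85*np.cos(a),105])
pts+= [[38,80,90],[38,90,90]]
q=proj(side,f2w([510.4,69.1,0.056],pts)); print(q.round(1))
z=cv2.resize(img[240:400,255:455],None,fx=4,fy=4-.25,interpolation=cv2.INTER_CUBIC)
for (x,y),c in zip(q,[(255,0,0),(255,255,0),(0,0,255),(255,0,0),(0,0,255)]): cv2.circle(z,(int((x-255)*4),int((y-240)*3.75)),3,c,-1)
cv2.imwrite("pics/s4z.png",z)
E
```

```text
[[408.8 291. ]
 [407.8 293. ]
 [406.6 294.9]
 [302.3 311.2]
 [297.5 315.3]]
```

View pics/s4z.png

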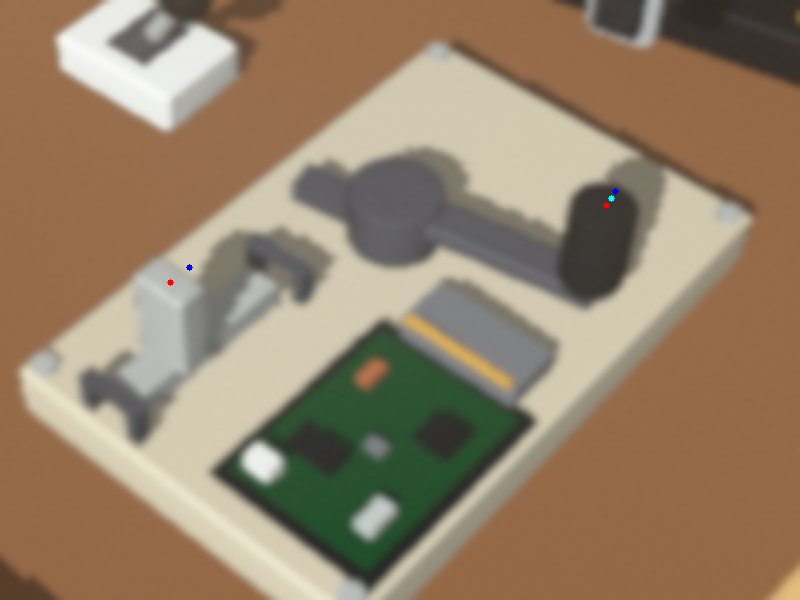

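The tab top (170,280) matches the fully-back mark. The knob top (603,203) matches the 1.40 rad mark, and the contact head now sits on the board's edge. The gripper is clear, so I hand in.

```bash
python3 -c "
from bench import robot
print(robot.job_done())"
```

```text
the job is handed in; nothing more can be done
None
```

I drew the catch back to its end stop first, then swung the handle to its stop. I released the knob, lifted clear and handed the job in at about 27 s; no verdict is reported.

- **Catch:** it travelled about 27 mm before it stopped moving, with the force rising to 12 N. In the last side picture the tab top is on the predicted fully-back mark (travel 0.030 m).
- **Handle:** it stopped moving at about 80.9° by my fitted pose, against a nominal 80.2° (1.40 rad), with 23 N on it. In the last picture the knob is on the 1.40 rad mark and the contact head has moved up to the board's edge.
- **Bystanders:** the meter, parts box and lamp switch look unchanged in the final pictures. I judged this by eye only.
- **Disagreement:** the arm's readings and the fitted fixture pose differ by about 1 mm and 0.7°, within the stated 2 mm calibration error.

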